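# Slide the wood-slice mosaic into its case and lower the cover

### The job

The finished wood-slice mosaic panel lies on the apron in front of its wooden case: slide it into the case until it is fully home against the end wall, flush with the mouth. Then lower the hinged cover gently all the way down onto its stop. Leave everything else on the bench where it is.

Things in the scene. Friction and masses are not known exactly. Their poses are not given: they have to be found in the camera images.
- panel: (all sizes here in mm) the finished mosaic: plywood board 120 (its x) by 150 (its y), 14 thick, corner radius 8, 0.2-0.35 kg, with ten branch slices 12 high glued on top, set back at least 11 from the 150-long sides and 6 from the ends. Origin: centre of the underside; z up. Starts loose on the apron outside the mouth, up to 20 off the case's centre line, turned up to 0.25 rad.
- case: (mm) wooden case fixed to the table: a pocket with end wall and two side walls (12 thick, tops 40 above the table) on a base board 8 thick that covers x -100..100, y -95..350 in its frame. Origin: on the table under the pocket's centre; the panel at home has its origin at x 0, y 0, z 8 here, axes parallel. Pocket inside: x -63..63, end wall face y = -75, open mouth y = 75.
- case_mouth (a point): (mm) middle of the pocket's mouth on the base board (case x 0, y 75, z 8); the panel goes in along the case's -y and is flush here when home. Lips along the side walls reach in to x = +-55, undersides 26.5 above the table, so it can only slide in. Two flared guides, tops 36 above the table, spread from the mouth's corners to about x = +-79 at y = 113.
- case_apron (a point): (mm) point on the bare loading apron (case x 0, y 210, z 8): the base board's flat top from y = 113 to 350, from which the panel is slid straight into the pocket.
- cover (a joint): (mm, rad) plywood cover 154 by 162, 8 thick, hinged on the case's +x side wall. 0 = down on its stop over the pocket (underside 41 above the table), pi/2 = upright, limit 1.95. Starts open at 1.5 to 1.8. The hinge is stiff (0.22 N m friction): the cover stays where it is left and takes 1 to 3 N at the tab to move.
- cover_hinge (a point): (mm) middle of the hinge line, at x 76, y -6, z 41 in the case's frame; the line is parallel to the case's y. The cover's underside lies in a plane through this line.
- cover_tab (a point): (mm) on the outer face (the top face when down) of the dark tab at the middle of the cover's free edge, 170 from the hinge line. The tab is 50 wide along the hinge direction, 8 thick, and ends 182 from the hinge line. With the cover upright this face looks to the case's +x, away from the pocket, and the tab is the highest part.
- slice_big: (mm) bystander: loose sawn branch slice lying flat, 72 across, 26 high; origin: centre of underside
- slice_mid: (mm) bystander: loose branch slice, 48 across, 34 high; origin: centre of underside
- slice_tall: (mm) bystander: loose branch slice standing on end behind the case, 40 across, 48 high; origin: centre of underside
- bowl: (mm) bystander: white china bowl, 112 across, 70 high; origin: centre of underside
- glue: (mm) bystander: white glue bottle with a cap, 60 across, 160 high; origin: centre of underside
- awl: (mm) bystander: awl with wooden handle, lying; origin: underside
- jar: (mm) bystander: glass jar with steel lid, 72 across, 90 high; origin: centre of underside
- mallet: (mm) bystander: wooden mallet, lying; origin: underside
Not all that is in view belongs to the job. Leave any pink or turquoise look-alike of the panel alone.

How it is judged:
By the outcome, as a careful person would: the job done as asked, in the order asked, and still so for the second after the job is handed in, with the robot touching nothing.
It also fails if it takes over 72 s, if anything falls off the work surface, if the arm or the gripper's body presses on something with over 40 N, if the wrist force passes 120 N, or if a joint passes its speed limit or range.

### The arm

A 6-joint arm with a two-finger parallel gripper is mounted at the origin on the work surface. World frame = base frame: x ahead of the robot, y to its left, z up, the work surface at z = 0. Lengths are in m, angles in rad, forces in N, time in s.
With the tool pointing down it reaches from about 0.35 to 0.85 m from the base axis. Payload 8.1 kg.
Tool frame: the origin (TCP) lies on the centre line of the jaws, within the pads' length; the fingertips stand 17 mm ahead of it and the grasp point (between the pads) lies 2 mm behind it; z points along the fingers, y is the line along which they close (so a half turn about z gives the same grasp; the last joint's range is limited). The gripper opens to 93 mm and grips with 3 to 60 N. Pads are 15 mm wide; open, the fingers measure 128 mm over their backs; the gripper's body (75 mm by 188 mm) begins 65 mm behind the grasp point.
Start: joints at [-0.085, 0.13, 1.488, -0, 1.523, -0.085], TCP at [0.6, 0, 0.236] pointing down, gripper open.
Joint ranges: [-2.96, 2.96], [-0.89, 2.26], [0.02, 2.5], [-1.34, 4.48], [0, 2.73], [-2.66, 2.66]. Speed limits (rad/s): [2.39, 2.39, 2.79, 3.14, 3.14, 3.14].

### API

Orientations are given as a rotation vector (axis times angle).
In Python, from plant import telemetry, viewer, order gives the robot as it stands.
- The arm moves only by the tool send_rows, never from a script. Its argument "plan" is a list that holds one entry, the list of rows, each a list of 5 numbers: the closure, from -1 (fully open) to 1 (shut), then the shift along the world's x, y, z normalised to -1 to 1, where 1 is 0.2 m, then the turn about the world's z normalised to -1 to 1, where 1 is 60 degrees. A call has 1 to 20 rows; each row is the pose to reach, as a shift and turn from the pose commanded when the call began; what a row does not reach only later rows make up. A row lasts 1/12 s, in which the tool goes at most 41.7 mm and 7.16 degrees, less where a joint would pass 70% of its speed; a pose out of reach is approached as far as the arm can. A call with a number of a shift or a turn outside -1 to 1 is refused whole. A call with a gripper value outside its range is refused whole. The fingers move at their own pace and stop on an object; "force" is the grip in N (left out, the last holds). Time passes only in rows, so rows that repeat a pose let the fingers close. It gives the time, the measured TCP pose, the force, the opening and the grip force at its end, in the units of the state.
- telemetry.read_state(): the state, without advancing time (a new reading comes with each control period).
- viewer.read_camera(name): name is "scene" or "side" or "wrist"; returns (picture, depth): 400x640x3 uint8, blue, green, red; 400x640 float32, m along the optical axis (not along the pixel's ray), 0 where there is no reading.
- viewer.calibration(name): a dict with "camera_matrix" (3x3 intrinsics, pixels), "extrinsics" (4x4, takes a point from camera to world coordinates); the wrist camera has in their place "hand_eye" (4x4, takes a point from camera to tool coordinates, whose origin is the TCP and whose axes are the flange's). Camera axes: x right, y up, looking along -z (the intrinsics and any distortion apply to the point x, -y, -z); pixel columns grow to the right and rows downward; lengths in m; the calibration is good to about 2 mm. A picture is of the moment at which its call begins: read the wrist's pose just before it. calibration takes no time and is no camera call.
- order.close_job(): hands the job in; it is judged then, once.
The state is a dict: "t": time; "q": joint angles; "dq": joint speeds; "joint_torque": joint torques, N m; "tool_pos": TCP position; "orientation": TCP orientation; "force": force on the tool from outside, world axes, zero at the start; "wrist_torque": the same for the moment, N m; "opening": finger opening in m; "gripper_force": force on a finger pad.
Only numpy, scipy, OpenCV 4.12 (cv2) and the standard library are available. Lean on these libraries where they do the work, as an engineer would, in place of code of your own. Each camera call takes 0.05 s, during which the arm holds its last target. There are 200 camera calls.

## Working session

There is one attempt and no reset: what is moved stays moved. The work goes in short steps, Python scripts to look and compute and a tool call to move; the robot and the scene stay as the last step left them, time stands still between calls to the robot, and variables do not carry over. Pictures are saved under pics/ and viewed, at most 12 in all, crops included, and the job is handed in when it is done.

Besides the shell and the picture viewer there is one more tool, called after "Request:" as a command line: name --argument value ..., lists and objects as JSON in quotes. send_rows: Moves the arm, as the interface text tells. Scaled input: -1 to 1 covers 0.2 m each way for a shift and 60 degrees each way for a turn. Its arguments: {"type":"object","properties":{"plan":{"type":"array"},"force":{"type":"number"}},"required":["plan"]}

```bash
mkdir -p pics
cat > h.py <<'E'
import numpy as np, cv2
from plant import telemetry, viewer, order
from scipy.spatial.transform import Rotation as R
def shot(name, fn):
    s=telemetry.read_state(); im,d=viewer.read_camera(name); c=viewer.calibration(name)
    if name=='wrist':
        T=np.eye(4);T[:3,:3]=R.from_rotvec(s['orientation']).as_matrix();T[:3,3]=s['tool_pos'];E=T@c['hand_eye']
    else: E=c['extrinsics']
    cv2.imwrite(f'pics/{fn}.png',im); np.savez(f'pics/{fn}.npz',im=im,d=d,E=E,K=c['camera_matrix'],dist=np.array(c.get('distortion',np.zeros(5)),float))
    return s
def pts(fn):
    z=np.load(f'pics/{fn}.npz');d=z['d'];h,w=d.shape
    u,v=np.meshgrid(np.arange(w),np.arange(h)); uv=np.stack([u,v],-1).reshape(-1,1,2).astype(np.float64)
    n=cv2.undistortPoints(uv,z['K'],z['dist']).reshape(h,w,2)
    P=np.stack([n[...,0]*d,-n[...,1]*d,-d],-1)@z['E'][:3,:3].T+z['E'][:3,3]
    P[d<=0]=np.nan
    return P,z['im']
def rays(fn,uv,zh):
    z=np.load(f'pics/{fn}.npz'); n=cv2.undistortPoints(np.array(uv,float).reshape(-1,1,2),z['K'],z['dist']).reshape(-1,2)
    r=np.c_[n[:,0],-n[:,1],-np.ones(len(n))]@z['E'][:3,:3].T; o=z['E'][:3,3]
    return o+r*((zh-o[2])/r[:,2])[:,None]
E
python3 - <<'E'
from h import *
for n in ('scene','side','wrist'): s=shot(n,n+'1'); print(viewer.calibration(n).keys())
print(s)
a=cv2.imread('pics/scene1.png');b=cv2.imread('pics/side1.png')
cv2.imwrite('pics/ab.png',cv2.resize(np.vstack([a,b]),(480,600)))
E
```

```text
dict_keys(['camera_matrix', 'extrinsics'])
dict_keys(['camera_matrix', 'extrinsics'])
dict_keys(['camera_matrix', 'hand_eye'])
{'t': 0.1, 'q': array([-8.54136126e-02,  1.31079752e-01,  1.48916278e+00, -1.24127651e-05,
        1.52300175e+00, -8.53953255e-02]), 'dq': array([-0.00074505, -0.00320666, -0.00208549,  0.00034276,  0.00114321,
        0.00243291]), 'joint_torque': array([ 2.89806376e-03, -5.61339462e+01, -4.93095982e+01,  7.72326719e-02,
        2.89617141e-02, -2.83941080e-05]), 'tool_pos': array([5.99516655e-01, 5.10741507e-05, 2.34700014e-01]), 'orientation': array([-2.22057318e+00, -2.22053391e+00,  1.68555737e-03]), 'force': array([-0.09788072,  0.36958067,  0.03937342]), 'wrist_torque': array([-0.02990557, -0.01917936, -0.02273813]), 'gripper_force': 0.0, 'opening': 0.09299088323927676}
```

View pics/scene1.png

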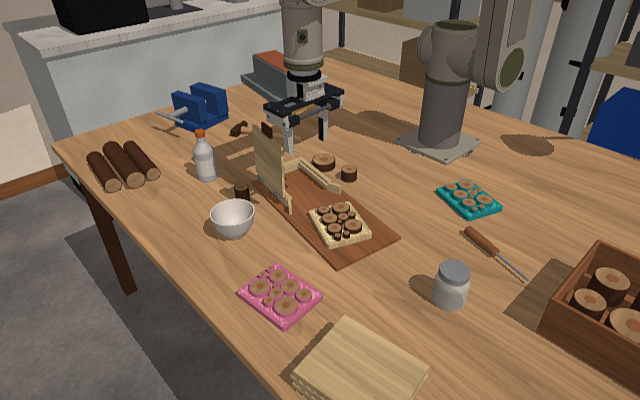

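View pics/side1.png

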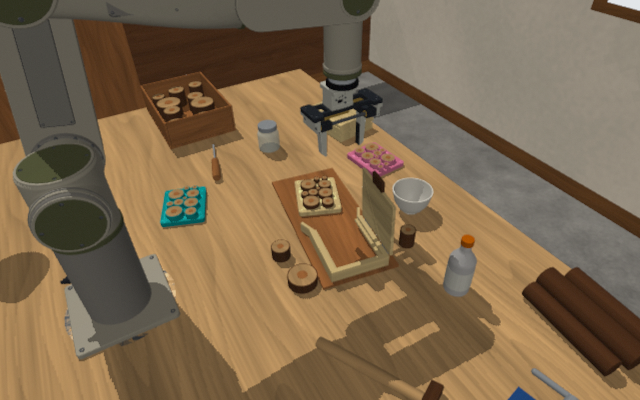

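Candidates for the panel are the cream panel on the brown apron at scene (340,224), the pink one at (280,295) and the turquoise one at (468,198). I choose the cream one because it lies on the case's base board. In the side view it is at (318,195), and the cover stands up at (378,215) with its tab at (378,183).

Run:
```python
from h import *
P,im=pts('side1'); Q,im2=pts('scene1')
for n,u,v in [('apron corner L',275,178),('apron R',325,171),('panel',318,195),('end',345,270),('tab',378,183),('wall',320,245),('corner',325,283)]:
    print(n,P[v,u].round(4))
for n,u,v in [('panel',340,224),('apron tip',337,266),('apron r',399,238),('cover',268,165),('big',323,158),('bowl',233,215)]: print(n,Q[v,u].round(4))
a=cv2.resize(im[140:300,240:440],None,fx=3.5,fy=3.5,interpolation=cv2.INTER_CUBIC)
cv2.imwrite('pics/crop1.png',a)
```

```text
apron corner L [ 0.5167  0.2527 -0.001 ]
apron R [0.6603 0.1881 0.011 ]
panel [0.5753 0.0833 0.022 ]
end [ 0.4804 -0.2109  0.0363]
tab [ 0.6007 -0.1579  0.2113]
wall [ 0.4701 -0.1111  0.0393]
corner [ 0.4322 -0.1991  0.0072]
panel [0.585  0.1026 0.0265]
apron tip [0.6817 0.189  0.0061]
apron r [0.4984 0.2263 0.0046]
cover [ 0.6155 -0.1467  0.1059]
big [ 0.3875 -0.1692  0.0245]
bowl [ 0.7596 -0.12    0.0254]
```

View pics/crop1.png

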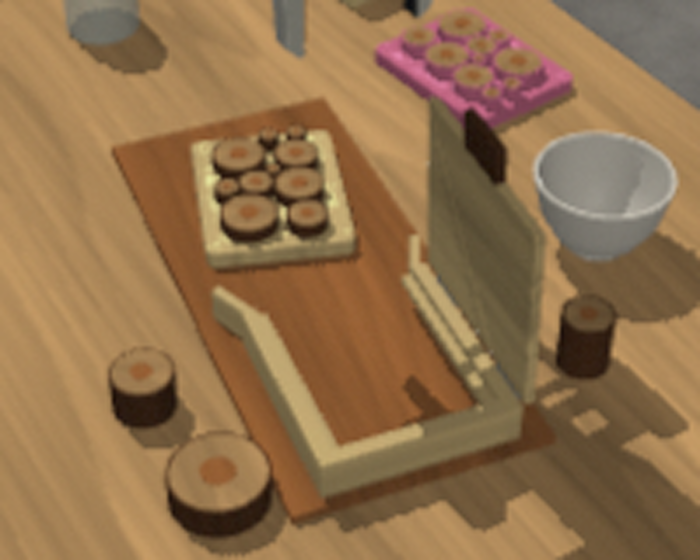

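The crop shows the cream plywood panel lying at crop (270,195) on the brown board. The mouth guides are at (225,305) and (413,255), the cover is upright on the right with its dark tab at (485,145), and the big and mid slices are beside the left wall.

View pics/wrist1.png

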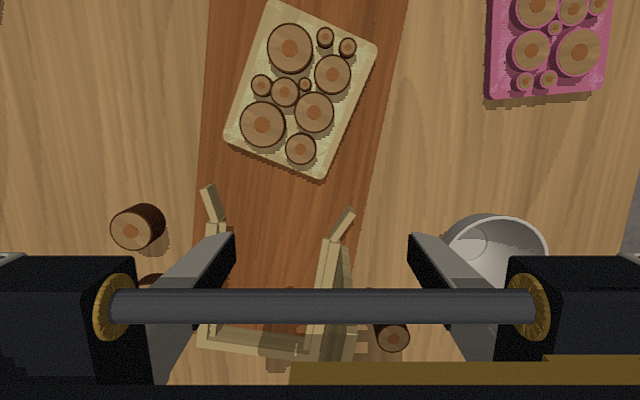

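Run:
```python
from h import *
c=lambda a:[(x/3.5+240,y/3.5+140) for x,y in a]
B=rays('side1',c([(113,150),(325,98),(553,437),(297,520)]),.008);print('board',B[:,:2].round(4),[np.linalg.norm(B[i]-B[(i+1)%4]).round(4) for i in range(4)])
A=rays('side1',c([(192,143),(327,130),(356,240),(210,260)]),.022);print('panel',A[:,:2].round(4),A.mean(0),[np.linalg.norm(A[i]-A[(i+1)%4]).round(4) for i in range(4)])
B=rays('scene1',[(337,266),(399,238)],.008);print(B)
# cover plane
P,_=pts('side1');Q,_=pts('scene1')
for X in(P,Q):
    m=(X[...,2]>.07)&(X[...,2]<.19)&(np.abs(X[...,0]-.6)<.1)&(X[...,1]<-.03)&(X[...,1]>-.25)
    S=X[m]; 
    for _ in range(6):
        A=np.c_[S[:,1:],np.ones(len(S))];k=np.linalg.lstsq(A,S[:,0],rcond=None)[0];r=A@k-S[:,0];S=S[np.abs(r)<max(.003,1.5*np.median(abs(r)))]
    print('cover',len(S),k,np.std(r),S.min(0),S.max(0))
```

```text
board [[ 0.4942  0.2231]
 [ 0.6919  0.1927]
 [ 0.6148 -0.243 ]
 [ 0.423  -0.214 ]] [np.float64(0.2001), np.float64(0.4424), np.float64(0.194), np.float64(0.4429)]
panel [[ 0.5497  0.1789]
 [ 0.6583  0.1339]
 [ 0.6015 -0.0038]
 [ 0.4909  0.0356]] [0.57509858 0.08614345 0.022     ] [np.float64(0.1176), np.float64(0.149), np.float64(0.1174), np.float64(0.1549)]
[[0.68305469 0.19034124 0.008     ]
 [0.50169859 0.2285372  0.008     ]]
cover 1180 [ 0.16705662 -0.03571971  0.63621847] 0.0007451784327897759 [ 0.59034017 -0.23145572  0.07005413] [ 0.62181846 -0.07058624  0.18983327]
cover 1054 [ 0.1645404  -0.03501095  0.64342794] 0.0009313545818197994 [ 0.59665564 -0.23476905  0.07002632] [ 0.6301897  -0.06981655  0.18986416]
```

The wrist view shows the cream panel centred near (300,90), turned clockwise relative to the board. The guides are at (213,205) and (343,225), and the board edges are at x≈205 and 385. I'll refine from this view's depth.

Run:
```python
from h import *
P,im=pts('wrist1')
# panel: cream + region
X=P[...,0];Y=P[...,1];Z=P[...,2]
a=(Z>.0165)&(Z<.045)&(Y>-.02)&(X>.45)&(X<.68)&(np.arange(640)[None]<400)&(np.arange(400)[:,None]<190)
n,l,st,ce=cv2.connectedComponentsWithStats(a.astype(np.uint8));i=1+st[1:,4].argmax();m=l==i
S=P[m];rc=cv2.minAreaRect((S[:,:2]*1000).astype(np.float32));print('panel',rc,cv2.boxPoints(rc),st[i], 'z',np.percentile(S[:,2],[5,30,50,95]))
b=(np.abs(Z-.008)<.004)&(im[...,2].astype(int)-im[...,0]>55)
yv=np.arange(400)[:,None]
# board edges: brown saturation threshold
hsv=cv2.cvtColor(im,cv2.COLOR_BGR2HSV)
L=[];Rr=[]
for v in range(5,190,5):
    row=im[v].astype(int); g=row[:,1]
    print(v,row[195:215:4,1].tolist(),row[360:420:6,1].tolist()) if v%45==5 else 0
    e=np.diff(cv2.GaussianBlur(im[v:v+1,:,1],(7,1),0)[0].astype(int))
    u=185+e[185:225].argmin();L.append((u+.5,v))
    u=350+e[350:415].argmax();Rr.append((u+.5,v))
for E in(L,Rr):
    W=rays('wrist1',E,.008)[:,:2]
    ok=np.ones(len(W),bool)
    for _ in range(5):
        k=np.polyfit(W[ok,1],W[ok,0],1);r=np.polyval(k,W[:,1])-W[:,0];ok=np.abs(r)<max(.0015,1.5*np.median(abs(r[ok])))
    print('edge x=',k,ok.sum(),np.std(r[ok]))
for u,v in[(210,188),(348,211),(222,240),(205,185),(355,208),(285,345),(323,330)]: print(u,v,P[v,u].round(4))
```

```text
panel ((575.3241577148438, 88.6142349243164), (150.21987915039062, 120.23462677001953), 67.25863647460938) [[490.84503    42.58306  ]
 [601.7325     -3.8962631]
 [659.8033    134.64542  ]
 [548.91583   181.12473  ]] [  223     0   155   179 17155] z [0.02167596 0.02291422 0.03351749 0.03625198]
5 [110, 117, 115, 110, 78] [74, 71, 69, 77, 75, 81, 78, 78, 120, 129]
50 [116, 111, 115, 75, 78] [152, 154, 141, 68, 78, 79, 80, 115, 124, 129]
95 [114, 116, 66, 78, 81] [37, 72, 78, 73, 85, 120, 120, 109, 121, 122]
140 [106, 95, 81, 75, 74] [71, 80, 78, 71, 117, 110, 109, 121, 129, 124]
185 [101, 78, 80, 97, 85] [77, 72, 118, 114, 108, 110, 117, 124, 121, 125]
edge x= [0.16542508 0.45548319] 36 0.00035037525500597656
edge x= [0.17194207 0.65816724] 27 0.0004136750533683813
210 188 [ 0.4769 -0.0108  0.0285]
348 211 [ 0.63   -0.0369  0.0302]
222 240 [0.551  0.0087 0.2317]
205 185 [ 0.464  -0.012   0.0073]
355 208 [ 0.6402 -0.04    0.0073]
285 345 [ 0.5543 -0.2131  0.0298]
323 330 [ 0.6021 -0.183   0.0411]
```

Request:
send_rows --plan '[[[-1, 0.16, 0.17, 0, 0.3], [-1, 0.33, 0.35, 0, 0.6], [-1, 0.33, 0.35, 0, 1], [-1, 0.33, 0.35, 0, 1], [-1, 0.33, 0.35, 0, 1], [-1, 0.33, 0.35, 0, 1], [-1, 0.33, 0.35, -0.25, 1], [-1, 0.33, 0.35, -0.5, 1], [-1, 0.33, 0.35, -0.5, 1], [-1, 0.33, 0.35, -0.5, 1]]]'

```text
t: 0.98
tool_pos: [0.6616, 0.0699, 0.1281]
orientation: [-0.807, -3.025, 0.005]
force: [0.2, -0.3, -1.5]
opening: 0.0929
gripper_force: 0.0
```

Request:
send_rows --plan '[[[-1, 0, 0, 0, 0.342], [-1, 0, 0, 0, 0.342], [-1, 0, 0, 0, 0.342], [-1, 0, 0, -0.15, 0.342], [-1, 0, 0, -0.3, 0.342], [-1, 0, 0, -0.4, 0.342], [-1, 0, 0, -0.48, 0.342], [-1, 0, 0, -0.53, 0.342], [-1, 0, 0, -0.53, 0.342]]]'

```text
t: 1.73
tool_pos: [0.6651, 0.07, 0.0282]
orientation: [-0.262, -3.128, 0.0]
force: [-1.2, -0.8, -1.0]
opening: 0.0928
gripper_force: 0.0
```

Request:
send_rows --plan '[[[-1, -0.02, 0.003, 0, 0], [-1, -0.04, 0.007, 0, 0], [-1, -0.055, 0.009, 0, 0], [-1, -0.07, 0.012, 0, 0], [-1, -0.08, 0.013, 0, 0], [-1, -0.09, 0.015, 0, 0], [-1, -0.1, 0.017, 0, 0], [-1, -0.11, 0.018, 0, 0], [-1, -0.12, 0.02, 0, 0], [-1, -0.128, 0.021, 0, 0], [-1, -0.136, 0.023, 0, 0], [-1, -0.136, 0.023, 0, 0], [-1, -0.136, 0.023, 0, 0]]]'

```text
t: 2.82
tool_pos: [0.6384, 0.0746, 0.0294]
orientation: [-0.259, -3.13, 0.0]
force: [1.6, 0.4, 1.8]
opening: 0.093
gripper_force: 1.0
```

```bash
cat >> h.py <<'E'
O=np.array([.5343,-.136]);EX=np.array([.9863,-.1647]);EY=np.array([.1647,.9863])
def case(p): d=np.asarray(p)[...,:2]-O; return np.stack([d@EX,d@EY],-1)*1000
def panel(fn,ymin=80,ymax=350,zmin=.0175):
    P,im=pts(fn);C=case(P);Z=P[...,2]
    a=(Z>zmin)&(Z<.0385)&(np.abs(C[...,0])<85)&(C[...,1]>ymin)&(C[...,1]<ymax)
    n,l,st,ce=cv2.connectedComponentsWithStats(a.astype(np.uint8),connectivity=4);i=1+st[1:,4].argmax()
    rc=cv2.minAreaRect(C[l==i].astype(np.float32)); return rc,st[i]
E
python3 - <<'E'
from h import *
s=shot('side','side2');print(s['force'],case(s['tool_pos']));print(panel('side2'),panel('side1'))
shot('scene','scene2');print(panel('scene2'),panel('scene1'))
shot('wrist','wrist2');print(panel('wrist2'))
E
```

```text
[1.60352642 0.37440658 1.78152086] [ 68.01494939 224.86165612]
(((-0.9386978149414062, 222.58975219726562), (157.23806762695312, 134.22613525390625), 82.6231689453125), array([ 290,  175,   51,   42, 1451], dtype=int32)) (((3.5354385375976562, 228.49147033691406), (154.80628967285156, 120.00383758544922), 76.87067413330078), array([ 295,  176,   47,   39, 1400], dtype=int32))
(((1.9858436584472656, 223.9387664794922), (150.04592895507812, 141.2033233642578), 83.38443756103516), array([325, 199,  50,  47, 883], dtype=int32)) (((3.6469955444335938, 229.45370483398438), (155.0168914794922, 121.37477111816406), 77.3209228515625), array([ 309,  202,   63,   45, 1743], dtype=int32))
(((5.938453674316406, 220.86276245117188), (151.35580444335938, 128.2374725341797), 82.76033020019531), array([  152,     0,   357,   284, 73755], dtype=int32))
```

View pics/wrist2.png

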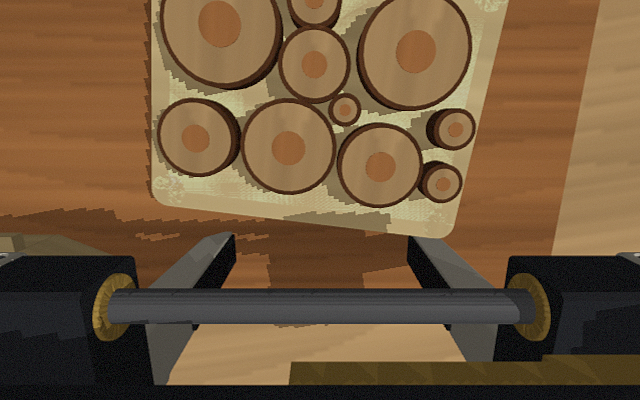

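The panel's near long edge runs from about (165,205) to (450,236), so it is still tilted about 6°. The right-hand finger touches it and the left one does not yet.

Run:
```python
from h import *
C=case(rays('wrist2',[(180,208),(200,210),(400,231),(420,234),(152,190),(152,60),(460,205),(490,60)],.022));print(C.round(1))
```

```text
[[ 44.  154. ]
 [ 45.1 163.8]
 [ 56.2 263.9]
 [ 57.8 274.2]
 [ 34.8 141.3]
 [-24.3 149. ]
 [ 42.5 292.8]
 [-24.3 299. ]]
```

Request:
send_rows --plan '[[[-1, 0.03, -0.005, 0.1, 0], [-1, 0.03, -0.005, 0.3, 0], [-1, -0.2, 0.03, 0.32, 0], [-1, -0.4, 0.06, 0.32, 0], [-1, -0.6, 0.09, 0.32, 0], [-1, -0.8, 0.115, 0.32, 0], [-1, -0.8, 0.115, 0.32, 0], [-1, -0.8, 0.115, 0.2, 0], [-1, -0.8, 0.115, 0.1, 0], [-1, -0.8, 0.115, 0.03, 0], [-1, -0.8, 0.115, 0, 0], [-1, -0.8, 0.115, 0, 0]]]'

```text
t: 3.97
tool_pos: [0.4768, 0.0973, 0.0275]
orientation: [-0.259, -3.126, 0.002]
force: [-0.5, 1.0, 0.4]
opening: 0.093
gripper_force: 0.0
```

Request:
send_rows --plan '[[[-1, 0.02, -0.003, 0, 0], [-1, 0.04, -0.007, 0, 0], [-1, 0.05, -0.008, 0, 0], [-1, 0.06, -0.01, 0, 0], [-1, 0.07, -0.012, 0, 0], [-1, 0.08, -0.013, 0, 0], [-1, 0.09, -0.015, 0, 0], [-1, 0.1, -0.017, 0, 0], [-1, 0.11, -0.018, 0, 0], [-1, 0.12, -0.02, 0, 0], [-1, 0.12, -0.02, 0, 0], [-1, 0.12, -0.02, 0, 0]]]'

```text
t: 4.97
tool_pos: [0.5033, 0.0937, 0.0297]
orientation: [0.259, 3.13, 0.0]
force: [-0.4, 0.7, 0.2]
opening: 0.0932
gripper_force: 0.0
```

Run:
```python
from h import *
s=shot('side','side3');print(s['force'],case(s['tool_pos']),s['tool_pos'])
shot('scene','scene3')
for n in('side3','scene3'):
    P,im=pts(n);C=case(P);Z=P[...,2]
    # right edge of panel free now: max x per y bin at board-top height
    m=(Z>.016)&(Z<.0245)&(np.abs(C[...,0])<85)&(C[...,1]>120)&(C[...,1]<320)
    S=C[m]; print(n,[(y,S[np.abs(S[:,1]-y)<5][:,0].max().round(1)) for y in range(160,300,15) if (np.abs(S[:,1]-y)<5).any()], 'y',[(x,S[np.abs(S[:,0]-x)<5][:,1].max().round(1),S[np.abs(S[:,0]-x)<5][:,1].min().round(1)) for x in range(-30,60,15)])
shot('wrist','wrist3')
```

```text
[-0.37678458  0.69078235  0.16807784] [-68.40560982 221.46763638] [0.50330459 0.09371974 0.02972502]
side3 [(160, np.float64(60.1)), (175, np.float64(62.3)), (190, np.float64(61.4)), (205, np.float64(61.9)), (220, np.float64(61.1)), (235, np.float64(63.3)), (250, np.float64(63.2)), (265, np.float64(62.7)), (280, np.float64(63.4)), (295, np.float64(62.5))] y [(-30, np.float64(216.7), np.float64(154.2)), (-15, np.float64(168.0), np.float64(154.5)), (0, np.float64(182.6), np.float64(151.3)), (15, np.float64(206.7), np.float64(152.0)), (30, np.float64(299.9), np.float64(154.2)), (45, np.float64(298.3), np.float64(151.4))]
scene3 [(160, np.float64(61.1)), (175, np.float64(63.2)), (190, np.float64(63.0)), (205, np.float64(63.3)), (220, np.float64(63.3)), (235, np.float64(61.9)), (250, np.float64(64.1)), (265, np.float64(63.4)), (280, np.float64(64.6)), (295, np.float64(65.5))] y [(-30, np.float64(304.3), np.float64(229.1)), (-15, np.float64(305.6), np.float64(151.7)), (0, np.float64(304.3), np.float64(153.9)), (15, np.float64(306.3), np.float64(270.2)), (30, np.float64(304.5), np.float64(155.4)), (45, np.float64(303.4), np.float64(152.9))]
```

View pics/wrist3.png

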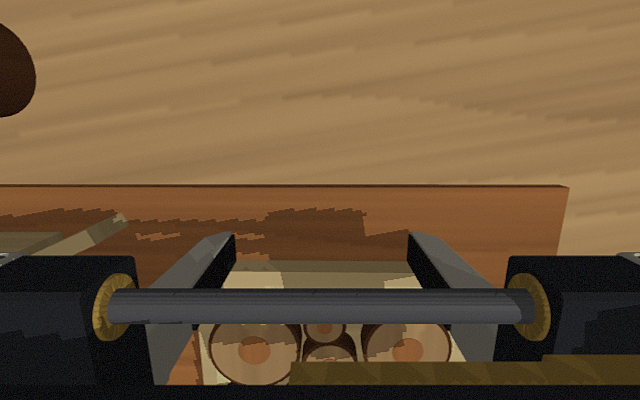

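The view shows the near long edge at about row 262, parallel to the board edge at row 185. The panel is square to within about 1° and centred within about 2 mm. Next I go behind it.

Request:
send_rows --plan '[[[-1, -0.03, 0.005, 0.05, 0], [-1, -0.03, 0.005, 0.25, 0], [-1, -0.03, 0.005, 0.4, -0.1], [-1, 0.1, 0.12, 0.4, -0.3], [-1, 0.25, 0.26, 0.4, -0.5], [-1, 0.426, 0.44, 0.4, -0.7], [-1, 0.426, 0.44, 0.4, -0.9], [-1, 0.426, 0.44, 0.4, -1], [-1, 0.426, 0.44, 0.4, -1], [-1, 0.426, 0.44, 0.4, -1], [-1, 0.426, 0.44, 0.4, -1]]]'

```text
t: 6.03
tool_pos: [0.5881, 0.182, 0.1094]
orientation: [-1.799, -2.576, -0.0]
force: [0.4, 0.1, 0.5]
opening: 0.093
gripper_force: 0.0
```

Request:
send_rows --plan '[[[-1, 0, 0, 0, -0.25], [-1, 0, 0, 0, -0.5], [-1, 0, 0, 0, -0.5], [-1, 0, 0, 0, -0.5], [-1, 0, 0, 0, -0.5], [-1, 0, 0, -0.15, -0.5], [-1, 0, 0, -0.27, -0.5], [-1, 0, 0, -0.36, -0.5], [-1, 0, 0, -0.4, -0.5], [-1, 0, 0, -0.4, -0.5], [-1, 0, 0, -0.4, -0.5]]]'

```text
t: 6.95
tool_pos: [0.5882, 0.1817, 0.03]
orientation: [-2.396, -2.032, -0.0]
force: [0.6, -0.1, -0.5]
opening: 0.0934
gripper_force: 0.0
```

Run:
```python
from h import *
s=shot('side','side4');print(s['force'],case(s['tool_pos']),s['tool_pos'],s['orientation'])
print(panel('side4',ymax=306))
shot('scene','scene4');print(panel('scene4',ymax=306))
```

```text
[ 0.6270458  -0.084439   -0.48815366] [  0.81126505 322.22383769] [0.58817506 0.18170315 0.03002432] [-2.39598580e+00 -2.03188121e+00 -6.09330106e-05]
(((3.827106475830078, 228.17245483398438), (153.89816284179688, 122.44512176513672), 89.14788055419922), array([ 291,  175,   54,   41, 1394], dtype=int32))
(((52.06438064575195, 225.93600463867188), (150.09085083007812, 49.64994430541992), 75.4223403930664), array([306, 208,  34,  39, 465], dtype=int32))
```

Request:
send_rows --plan '[[[-1, -0.008, -0.049, 0, 0], [-1, -0.016, -0.099, 0, 0], [-1, -0.025, -0.148, 0, 0], [-1, -0.033, -0.197, 0, 0], [-1, -0.041, -0.247, 0, 0], [-1, -0.05, -0.296, 0, 0], [-1, -0.058, -0.345, 0, 0], [-1, -0.058, -0.345, 0, 0]]]'

```text
t: 7.72
tool_pos: [0.5756, 0.11, 0.0291]
orientation: [2.399, 2.028, -0.003]
force: [-0.0, 0.1, -0.0]
opening: 0.0928
gripper_force: 0.0
```

Run:
```python
from h import *
s=shot('side','side5');y=case(s['tool_pos'])[1];print(s['force'],case(s['tool_pos']))
P,im=pts('side5');C=case(P);Z=P[...,2]
m=(Z>.0185)&(Z<.0375)&(np.abs(C[...,0])<66)&(C[...,1]>114)&(C[...,1]<y-11)
S=C[m];print(cv2.minAreaRect(S.astype(np.float32)),[(k,S[np.abs(S[:,1]-k)<5][:,0].min().round(1),S[np.abs(S[:,1]-k)<5][:,0].max().round(1)) for k in range(120,240,15)])
```

```text
[-0.01177745  0.06568941 -0.04521186] [1.89135306e-01 2.49421979e+02]
((2.6981163024902344, 176.234130859375), (121.65316772460938, 124.3890609741211), 0.015720579773187637) [(120, np.float64(-57.7), np.float64(61.6)), (135, np.float64(-57.6), np.float64(62.0)), (150, np.float64(-57.2), np.float64(61.5)), (165, np.float64(-58.0), np.float64(63.5)), (180, np.float64(-57.8), np.float64(63.5)), (195, np.float64(-58.1), np.float64(60.6)), (210, np.float64(-57.8), np.float64(62.1)), (225, np.float64(-57.2), np.float64(62.6))]
```

Request:
send_rows --plan '[[[-1, -0.009, -0.04, 0, 0], [-1, -0.018, -0.08, 0, 0], [-1, -0.025, -0.12, 0, 0], [-1, -0.032, -0.16, 0, 0], [-1, -0.039, -0.2, 0, 0], [-1, -0.046, -0.24, 0, 0], [-1, -0.054, -0.296, 0, 0], [-1, -0.054, -0.296, 0, 0]]]'

```text
t: 8.43
tool_pos: [0.5653, 0.0512, 0.0296]
orientation: [2.398, 2.029, -0.001]
force: [0.8, -0.8, -0.0]
opening: 0.0931
gripper_force: 0.0
```

Request:
send_rows --plan '[[[-1, -0.007, -0.04, 0, 0], [-1, -0.013, -0.08, 0, 0], [-1, -0.02, -0.12, 0, 0], [-1, -0.027, -0.16, 0, 0], [-1, -0.034, -0.2, 0, 0], [-1, -0.04, -0.24, 0, 0], [-1, -0.048, -0.29, 0, 0], [-1, -0.054, -0.325, 0, 0], [-1, -0.054, -0.325, 0, 0]]]'

```text
t: 9.18
tool_pos: [0.5545, -0.0134, 0.0296]
orientation: [2.398, 2.029, -0.001]
force: [-0.4, -0.9, -0.3]
opening: 0.0929
gripper_force: 0.0
```

Run:
```python
from h import *
s=shot('side','side6');print(s['force'],case(s['tool_pos']))
P,im=pts('side6')
cv2.imwrite('pics/c6.png',cv2.resize(im[140:300,240:440],None,fx=3,fy=3,interpolation=cv2.INTER_CUBIC))
```

```text
[-0.40474692 -0.88315896 -0.28476215] [ -0.22623434 124.28212292]
```

View pics/c6.png

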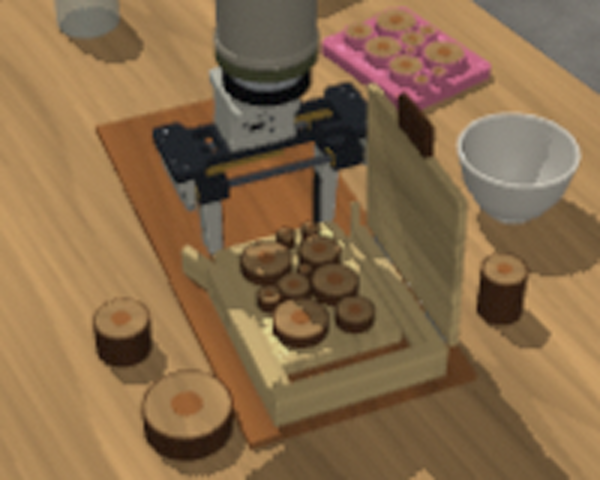

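The crop shows the panel mostly inside the pocket and straight, at about (300,285). The fingers are behind it, and the cover at (410,215) and the slices are untouched. I'll turn the closed gripper so its body clears the cover for the last push.

Request:
send_rows --plan '[[[-1, 0.016, 0.093, 0.02, 0], [-1, 0.016, 0.093, 0.2, 0], [-1, 0.016, 0.093, 0.4, 0.1], [0, 0.016, 0.093, 0.4, 0.3], [1, 0.016, 0.093, 0.4, 0.5], [1, 0.016, 0.093, 0.4, 0.7], [1, 0.016, 0.093, 0.4, 0.9], [1, 0.016, 0.093, 0.4, 1], [1, 0.016, 0.093, 0.4, 1], [1, 0.016, 0.093, 0.4, 1], [1, 0.016, 0.093, 0.4, 1]]]' --force 15

```text
t: 10.15
tool_pos: [0.5578, 0.0071, 0.1094]
orientation: [-1.05, -2.96, 0.001]
force: [-1.0, -0.1, 0.2]
opening: 0.0443
gripper_force: 0.0
```

Request:
send_rows --plan '[[[1, 0, 0, 0, 0.25], [1, 0, 0, 0, 0.5], [1, 0, 0, 0, 0.5], [1, 0, 0, 0, 0.5], [1, 0, 0, 0, 0.5], [1, 0, 0, -0.15, 0.5], [1, 0, 0, -0.27, 0.5], [1, 0, 0, -0.36, 0.5], [1, 0, 0, -0.4, 0.5], [1, 0, 0, -0.4, 0.5], [1, 0, 0, -0.4, 0.5]]]'

```text
t: 11.07
tool_pos: [0.558, 0.0071, 0.0298]
orientation: [-0.262, -3.13, 0.0]
force: [0.6, 0.1, 0.7]
opening: 0.0006
gripper_force: 0.0
```

Run:
```python
from h import *
s=telemetry.read_state();print(s['force'],case(s['tool_pos']),s['tool_pos'])
```

```text
[0.57501242 0.06882673 0.68454136] [ -0.22241845 144.99056156] [0.55796261 0.00705316 0.02979629]
```

Request:
send_rows --plan '[[[1, -0.006, -0.035, 0, 0], [1, -0.012, -0.07, 0, 0], [1, -0.018, -0.105, 0, 0], [1, -0.023, -0.14, 0, 0], [1, -0.029, -0.175, 0, 0], [1, -0.034, -0.205, 0, 0], [1, -0.039, -0.232, 0, 0], [1, -0.039, -0.232, 0, 0]]]'

```text
t: 11.73
tool_pos: [0.5512, -0.0406, 0.031]
orientation: [0.261, 3.128, 0.0]
force: [0.7, 1.5, 4.8]
opening: 0.0006
gripper_force: 2.6
```

Request:
send_rows --plan '[[[1, -0.001, -0.006, 0, 0], [1, -0.002, -0.012, 0, 0], [1, -0.003, -0.018, 0, 0], [1, -0.003, -0.018, 0, 0]]]'

```text
t: 12.07
tool_pos: [0.5507, -0.0433, 0.031]
orientation: [0.26, 3.128, 0.001]
force: [0.9, 4.9, 6.1]
opening: 0.0006
gripper_force: 3.9
```

Request:
send_rows --plan '[[[1, -0.001, -0.005, 0, 0], [1, -0.002, -0.01, 0, 0], [1, -0.002, -0.01, 0, 0]]]'

```text
t: 12.32
tool_pos: [0.5504, -0.0452, 0.031]
orientation: [0.26, 3.128, 0.001]
force: [0.2, 5.1, 6.0]
opening: 0.0001
gripper_force: 4.0
```

Run:
```python
from h import *
s=shot('side','side7');shot('scene','scene7');print(s['force'],case(s['tool_pos']))
a=cv2.imread('pics/side7.png')[185:285,290:400];b=cv2.imread('pics/scene7.png')[140:240,250:360]
cv2.imwrite('pics/c7.png',cv2.resize(np.hstack([a,b]),(792,360),interpolation=cv2.INTER_CUBIC))
P,im=pts('side7');C=case(P);Z=P[...,2]
for x in(-40,-25,25,40):
    m=(np.abs(C[...,0]-x)<6)&(np.abs(C[...,1])<100)&(Z>.016)&(Z<.0385)
    S=C[m];print(x,S[:,1].min().round(1),S[:,1].max().round(1),np.median(Z[m&(Z<.026)]))
```

```text
[0.21978746 5.07588196 6.0007438 ] [ 0.89938214 92.21331468]
-40 -83.4 83.6 0.022423990131621885
-25 -84.4 82.4 0.022766169449711715
25 -84.7 79.0 0.022503948168927368
40 -84.6 69.6 0.022735278411659066
```

View pics/c7.png

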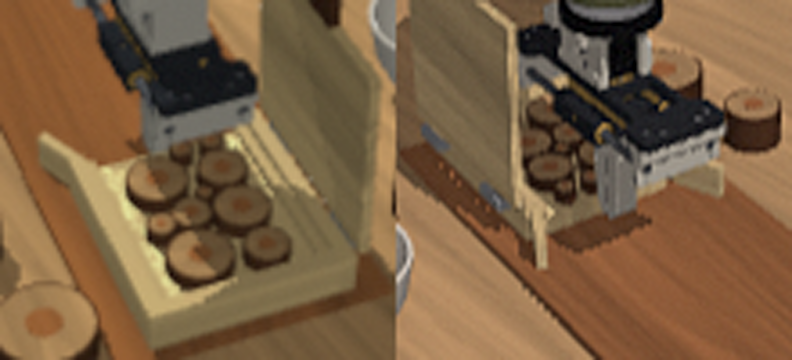

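The crop shows the panel flat in the pocket with its back edge a few mm from the mouth line. I'll keep creeping until the wall is felt.

Request:
send_rows --plan '[[[1, -0.001, -0.005, 0, 0], [1, -0.002, -0.01, 0, 0], [1, -0.002, -0.01, 0, 0]]]'

```text
t: 12.67
tool_pos: [0.5501, -0.0465, 0.031]
orientation: [0.26, 3.128, 0.003]
force: [1.0, 8.1, 5.0]
opening: 0.0007
gripper_force: 5.2
```

Request:
send_rows --plan '[[[1, -0.001, -0.005, 0, 0], [1, -0.002, -0.01, 0, 0], [1, -0.002, -0.01, 0, 0]]]'

```text
t: 12.92
tool_pos: [0.55, -0.0469, 0.031]
orientation: [0.26, 3.128, 0.007]
force: [2.6, 16.3, 5.6]
opening: 0.0007
gripper_force: 8.0
```

Request:
send_rows --plan '[[[1, -0.001, -0.005, 0, 0], [1, -0.002, -0.01, 0, 0], [1, -0.002, -0.01, 0, 0]]]'

```text
t: 13.17
tool_pos: [0.5501, -0.0471, 0.0311]
orientation: [0.259, 3.127, 0.011]
force: [6.2, 24.7, 5.6]
opening: 0.0006
gripper_force: 10.7
```

The force rises steeply at a stall, so the panel is against the end wall. I'll retreat, lift and check.

Request:
send_rows --plan '[[[1, 0.005, 0.03, 0, 0], [1, 0.03, 0.15, 0, 0], [1, 0.04, 0.245, 0, 0], [1, 0.04, 0.245, 0.2, 0], [1, 0.04, 0.245, 0.4, 0], [1, 0.04, 0.245, 0.6, 0], [1, 0.04, 0.245, 0.8, 0], [1, 0.04, 0.245, 1, 0], [1, 0.04, 0.245, 1, 0]]]'

```text
t: 13.92
tool_pos: [0.56, -0.0033, 0.2401]
orientation: [0.26, 3.117, -0.001]
force: [0.7, -1.0, 1.1]
opening: 0.0005
gripper_force: 0.0
```

Run:
```python
from h import *
s=shot('side','side8');shot('scene','scene8');print(s['tool_pos'],case(s['tool_pos']))
for n in('side8','scene8'):
    P,im=pts(n);C=case(P);Z=P[...,2]
    for x in(-45,-30,-10,10,30,45):
        m=(np.abs(C[...,0]-x)<5)&(C[...,1]>0)&(C[...,1]<110)&(Z>.018)&(Z<.0385)
        e=(np.abs(C[...,0]-x)<5)&(C[...,1]<-55)&(C[...,1]>-110)&(Z>.034)
        if m.any() and e.any(): print(n,x,'back',C[m][:,1].max().round(1),'wall y',C[e][:,1].min().round(1),C[e][:,1].max().round(1))
a=cv2.imread('pics/side8.png')[185:285,290:400];b=cv2.imread('pics/scene8.png')[140:240,250:360]
cv2.imwrite('pics/c8.png',cv2.resize(np.hstack([a,b]),(792,360),interpolation=cv2.INTER_CUBIC))
P,_=pts('side8');C=case(P);Z=P[...,2]
m=(Z>.06)&(Z<.19)&(np.abs(C[...,0]-70)<25)&(C[...,1]<60)&(C[...,1]>-70);k=np.polyfit(Z[m],C[m][:,0],1);print('cover',k,m.sum())
cur=s['tool_pos'].copy()
h=np.array([76,41.]);w=10
ap=np.array([.6566,-.1625,.230])
for dth in [1.58,1.5,1.4,1.3,1.2,1.1,1.0,.9,.8,.7,.6,.5,.4,.3,.2,.1,.05,0]:
    c=h+172*np.array([-np.cos(dth),np.sin(dth)])+8*np.array([np.sin(dth),np.cos(dth)])
    X=c[0]+w; W=O+EX*X/1000-EY*.006; print(dth,W.round(4),round((c[1]+17)/1000,4))
```

```text
[ 0.56002801 -0.00334638  0.24005994] [  3.52748027 135.07367259]
side8 -45 back 80.0 wall y -83.2 -71.1
side8 -30 back 78.4 wall y -83.7 -55.2
side8 -10 back 79.9 wall y -83.1 -56.8
side8 10 back 73.9 wall y -84.3 -69.8
side8 30 back 79.0 wall y -83.6 -57.5
side8 45 back 80.4 wall y -85.8 -69.4
scene8 -45 back 81.1 wall y -84.9 -68.5
scene8 -30 back 78.1 wall y -84.0 -70.4
scene8 -10 back 77.6 wall y -80.2 -68.7
cover [-35.98181256  78.15871744] 1004
1.58 [ 0.6276 -0.1577] 0.2299
1.5 [ 0.614  -0.1554] 0.2301
1.4 [ 0.5971 -0.1526] 0.2289
1.3 [ 0.5804 -0.1498] 0.2259
1.2 [ 0.564 -0.147] 0.2212
1.1 [ 0.5482 -0.1444] 0.2149
1.0 [ 0.5331 -0.1419] 0.2071
0.9 [ 0.5189 -0.1395] 0.1977
0.8 [ 0.5056 -0.1373] 0.187
0.7 [ 0.4935 -0.1353] 0.1749
0.6 [ 0.4826 -0.1334] 0.1617
0.5 [ 0.473  -0.1319] 0.1475
0.4 [ 0.465  -0.1305] 0.1323
0.3 [ 0.4584 -0.1294] 0.1165
0.2 [ 0.4534 -0.1286] 0.1
0.1 [ 0.4501 -0.128 ] 0.0831
0.05 [ 0.4491 -0.1279] 0.0746
0 [ 0.4485 -0.1278] 0.066
```

View pics/c8.png

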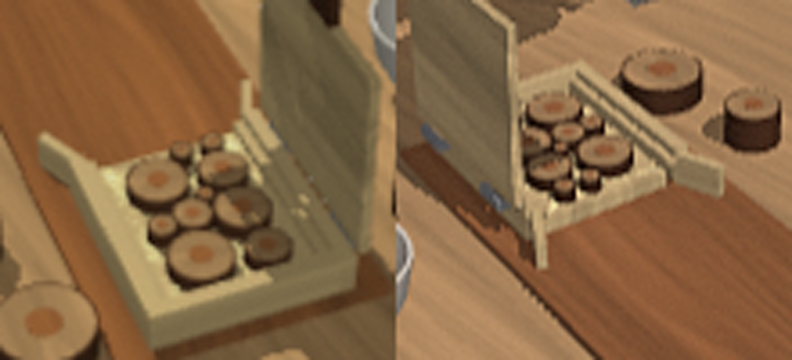

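The crop shows the panel's back edge (about (540,235)–(665,180) in the right half) lining up with where the guides meet the walls. I'll check flushness from above on the way to the cover.

Request:
send_rows --plan '[[[1, 0, 0, 0.15, 0], [1, 0.05, -0.1, 0.3, 0], [1, 0.12, -0.25, 0.3, 0], [1, 0.217, -0.415, 0.3, 0], [1, 0.217, -0.415, 0.3, 0], [1, 0.217, -0.415, 0.3, 0]]]'

```text
t: 14.52
tool_pos: [0.5986, -0.087, 0.2863]
orientation: [-0.264, -3.125, -0.0]
force: [0.7, 0.6, 0.9]
opening: 0.0006
gripper_force: 0.0
```

Run:
```python
from h import *
s=shot('wrist','wrist9');print(s['tool_pos'])
```

```text
[ 0.59860898 -0.08700604  0.28627169]
```

View pics/wrist9.png

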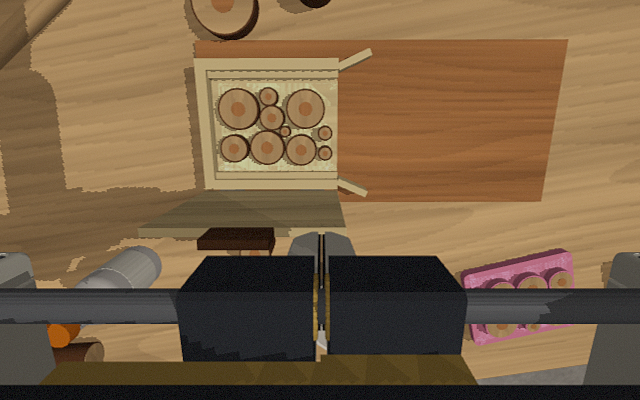

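The panel's back edge is at col ≈338, level with the wall ends at cols 338–340. The left edge of the panel is at col ≈217 and the tab is at (237,240). Now the numbers.

Run:
```python
from h import *
P,im=pts('wrist9');C=case(P);Z=P[...,2]
for v in (62,66,74,84,95,115,128,142,160,170,176,184):
    g=[ (u,int(im[v,u,2]),round(float(Z[v,u])*1000),C[v,u].round(1).tolist()) for u in range(330,346,1)]
    d=[i for i in range(320,350) if Z[v,i]>.017]
    e=[i for i in range(195,240)]
    j=max(d); print(v,'last',j,C[v,j].round(1),round(Z[v,j]*1000,1),'| left wall', [ (i,C[v,i,1].round(1),round(Z[v,i]*1000)) for i in e if abs(Z[v,i]-Z[v,i+1])>.006][:4])
for v in (230,240,246): print([(u,C[v,u].round(0).tolist(),round(Z[v,u]*1000)) for u in (200,235,270)])
```

```text
62 last 349 [-71.   90.2] 36.5 | left wall []
66 last 349 [-67.9  90.9] 27.5 | left wall []
74 last 338 [-58.7  78.1] 31.9 | left wall []
84 last 337 [-48.7  77.5] 21.4 | left wall [(195, np.float64(-99.4), 1)]
95 last 337 [-36.2  77.6] 21.8 | left wall [(196, np.float64(-99.2), 1), (221, np.float64(-61.6), 22)]Traceback (most recent call last):
  File "<stdin>", line 4, in <module>
ValueError: cannot convert float NaN to integer
```

The panel's back edge is at 77.6 and the lip ends at 78.1 in the same frame, so the panel is flush and home. Next is the cover.

Request:
send_rows --plan '[[[1, 0, 0, 0, 0], [1, 0.14, -0.18, 0, 0], [1, 0.275, -0.363, 0, 0], [1, 0.275, -0.363, 0, 0], [1, 0.275, -0.363, -0.15, 0], [1, 0.275, -0.363, -0.35, 0], [1, 0.275, -0.363, -0.35, 0], [1, 0.275, -0.363, -0.35, 0]]]'

```text
t: 15.23
tool_pos: [0.6521, -0.1559, 0.2165]
orientation: [-0.257, -3.124, -0.003]
force: [0.5, 0.0, 1.2]
opening: 0.0006
gripper_force: 0.0
```

Run:
```python
from h import *
s=shot('side','side10');print(s['force'],s['tool_pos'],case(s['tool_pos']))
```

```text
[0.52678057 0.01336209 1.15839926] [ 0.65206762 -0.15586119  0.21649247] [119.42534521  -0.19276131]
```

Request:
send_rows --plan '[[[1, 0, 0, 0.068, 0], [1, -0.06, 0.01, 0.068, 0], [1, -0.118, 0.02, 0.068, 0], [1, -0.15, 0.025, 0.068, 0], [1, -0.186, 0.031, 0.068, 0], [1, -0.228, 0.038, 0.065, 0], [1, -0.27, 0.045, 0.062, 0], [1, -0.312, 0.052, 0.055, 0], [1, -0.354, 0.059, 0.047, 0], [1, -0.395, 0.066, 0.036, 0], [1, -0.436, 0.073, 0.024, 0], [1, -0.436, 0.073, 0.024, 0]]]'

```text
t: 16.28
tool_pos: [0.5669, -0.1429, 0.2261]
orientation: [0.259, 3.129, -0.001]
force: [-0.0, -0.4, 0.3]
opening: 0.0005
gripper_force: 0.0
```

Run:
```python
from h import *
s=shot('side','side11');print(s['force'],s['tool_pos'],case(s['tool_pos']))
P,im=pts('side11');C=case(P);Z=P[...,2]
m=(Z>.06)&(Z<.16)&(C[...,0]>0)&(C[...,0]<85)&(C[...,1]<60)&(C[...,1]>-70);k=np.polyfit(Z[m],C[m][:,0]/1000,1);print('cover',k,np.arctan2(1,-k[0]),m.sum())
```

```text
[-0.00193101 -0.38488505  0.26709103] [ 0.56685493 -0.14290069  0.22607367] [33.24547476 -1.44435207]
cover [-0.35676137  0.09140917] 1.228110760551669 244
```

Request:
send_rows --plan '[[[1, -0.05, 0.012, -0.035, 0], [1, -0.088, 0.021, -0.056, 0], [1, -0.127, 0.027, -0.075, 0], [1, -0.164, 0.034, -0.095, 0], [1, -0.2, 0.04, -0.118, 0], [1, -0.235, 0.046, -0.142, 0], [1, -0.269, 0.051, -0.168, 0], [1, -0.302, 0.057, -0.196, 0], [1, -0.333, 0.062, -0.225, 0], [1, -0.362, 0.067, -0.256, 0], [1, -0.39, 0.071, -0.288, 0], [1, -0.417, 0.076, -0.322, 0], [1, -0.441, 0.08, -0.357, 0], [1, -0.465, 0.084, -0.393, 0], [1, -0.485, 0.087, -0.43, 0], [1, -0.505, 0.091, -0.469, 0], [1, -0.522, 0.093, -0.508, 0], [1, -0.538, 0.096, -0.548, 0], [1, -0.538, 0.096, -0.548, 0]]]'

```text
t: 17.92
tool_pos: [0.4579, -0.1232, 0.1126]
orientation: [-0.259, -3.128, -0.001]
force: [0.3, 0.8, -0.7]
opening: 0.0008
gripper_force: 0.0
```

Run:
```python
from h import *
s=shot('side','side12');print(s['force'],s['tool_pos'],case(s['tool_pos']))
P,im=pts('side12');C=case(P);Z=P[...,2]
m=(Z>.055)&(Z<.16)&(C[...,0]>-60)&(C[...,0]<70)&(C[...,1]<55)&(C[...,1]>-70);k=np.polyfit(C[m][:,0]/1000,Z[m],1);print('cover',k,np.arctan(-k[0]),m.sum())
```

```text
[ 0.31539567  0.84973333 -0.70568917] [ 0.45791574 -0.12320331  0.11257899] [-7.74454112e+01  4.08902411e-02]
cover [-0.27996251  0.07139758] 0.2729739390415934 1245
```

Request:
send_rows --plan '[[[1, -0.012, 0.002, -0.03, 0], [1, -0.02, 0.003, -0.06, 0], [1, -0.027, 0.004, -0.09, 0], [1, -0.032, 0.005, -0.115, 0], [1, -0.036, 0.005, -0.14, 0], [1, -0.039, 0.006, -0.165, 0], [1, -0.041, 0.006, -0.185, 0], [1, -0.042, 0.006, -0.2, 0], [1, -0.042, 0.006, -0.21, 0], [1, -0.042, 0.006, -0.21, 0]]]'

```text
t: 18.8
tool_pos: [0.4509, -0.1225, 0.0723]
orientation: [-0.259, -3.13, -0.0]
force: [0.0, -0.4, 0.3]
opening: 0.0003
gripper_force: 0.0
```

Request:
send_rows --plan '[[[1, 0, 0, -0.008, 0], [1, 0, 0, -0.015, 0], [1, 0, 0, -0.02, 0], [1, 0, 0, -0.02, 0]]]'

```text
t: 19.13
tool_pos: [0.4512, -0.1226, 0.0688]
orientation: [0.26, 3.131, -0.0]
force: [0.1, -0.3, -0.2]
opening: 0.0005
gripper_force: 0.0
```

Request:
send_rows --plan '[[[1, 0, 0, -0.006, 0], [1, 0, 0, -0.012, 0], [1, 0, 0, -0.018, 0], [1, 0, 0, -0.018, 0], [1, 0, 0, -0.018, 0]]]'

```text
t: 19.55
tool_pos: [0.4514, -0.1227, 0.0661]
orientation: [0.26, 3.131, -0.0]
force: [-4.5, 1.9, 10.9]
opening: 0.0004
gripper_force: 5.1
```

Request:
send_rows --plan '[[[1, 0, 0, -0.005, 0], [1, 0, 0, -0.01, 0], [1, 0, 0, -0.01, 0], [1, 0, 0, -0.01, 0]]]'

```text
t: 19.88
tool_pos: [0.4515, -0.1227, 0.0658]
orientation: [-0.259, -3.131, 0.0]
force: [-13.3, 4.6, 28.4]
opening: 0.0005
gripper_force: 14.4
```

The fingers hit a hard stop with the tips at 49 mm, which is the cover's closed height. I'll lift off and check.

Request:
send_rows --plan '[[[1, 0, 0, 0.03, 0], [1, 0, 0, 0.1, 0], [1, 0, 0, 0.25, 0], [1, 0, 0, 0.45, 0], [1, 0, 0, 0.65, 0], [1, 0, 0, 0.8, 0], [1, 0, 0, 0.8, 0], [1, 0, 0, 0.8, 0], [1, 0, 0, 0.8, 0]]]'

```text
t: 20.63
tool_pos: [0.4509, -0.1225, 0.2224]
orientation: [-0.26, -3.13, -0.0]
force: [0.2, 0.3, 0.1]
opening: 0.0003
gripper_force: 0.0
```

Run:
```python
from h import *
s=shot('side','side13');shot('scene','scene13');print(s['force'],s['tool_pos'])
for n in('side13','scene13'):
    P,im=pts(n);C=case(P);Z=P[...,2]
    m=(Z>.044)&(Z<.07)&(C[...,0]>-70)&(C[...,0]<70)&(C[...,1]<65)&(C[...,1]>-70);k=np.polyfit(C[m][:,0]/1000,Z[m],1);print('cover',k,m.sum(),np.std(Z[m]))
    e=(np.abs(C[...,0])<40)&(C[...,1]>77.5)&(C[...,1]<110)&(Z>.017)&(Z<.03);print('sticking out px',e.sum(), C[e][:,1].max() if e.any() else 0)
a=cv2.imread('pics/side13.png')[150:300,230:430];b=cv2.imread('pics/scene13.png')[110:260,190:390]
cv2.imwrite('pics/c13.png',cv2.resize(np.hstack([a,b]),(800,300),interpolation=cv2.INTER_CUBIC))
```

```text
[0.16286959 0.34587908 0.10596266] [ 0.45090669 -0.12245462  0.22235714]
cover [0.00148311 0.04947111] 2135 0.0014793697297695752
sticking out px 0 0
cover [-0.00029048  0.04687817] 1158 0.0013135009509314503
sticking out px 23 81.41973720614818
```

View pics/c13.png

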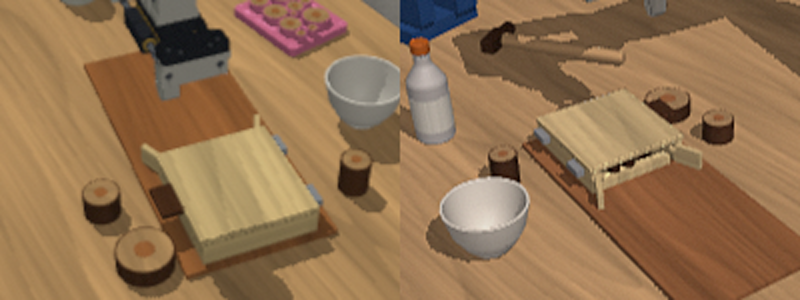

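The crop shows the cover flat over the pocket (slope about 0, top near 49 mm), the panel flush at the mouth and the bystanders in place. The gripper is clear of everything, so I'm handing in.

```bash
python3 -c "
from plant import order; print(order.close_job())"
```

```text
the job is handed in; nothing more can be done
None
```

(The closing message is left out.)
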